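# Draw up a bench holdfast and hold it for the billet

### The arm

A 6-joint arm with a two-finger parallel gripper is mounted at the origin on the work surface. World frame = base frame: x ahead of the robot, y to its left, z up, the work surface at z = 0. Lengths are in m, angles in rad, forces in N, time in s.
With the tool pointing down it reaches from about 0.4 to 0.825 m from the base axis. Payload 7 kg.
Tool frame: the origin (TCP) lies at the very end of the fingers, on their centre line; the grasp point (between the pads) lies arm.grip_point_offset behind it (arm.grip_point_offset is the distance from the TCP to the grasp point, in m); z points along the fingers, y is the line along which they close (so a half turn about z gives the same grasp; the last joint's range is limited). The gripper opens to 88 mm and grips with 3 to 60 N. Pads are 19 mm wide; open, the fingers measure 130 mm over their backs; the gripper's body (78 mm by 193 mm) begins 47 mm behind the grasp point.
Start: joints at [1.422, 0.359, 0.012, 0, -1.224, -0.288], TCP at [0.286, 0.612, 0.227] pointing down, gripper open.
Joint ranges: [-3.07, 3.07], [-1.43, 2.12], [-1.02, 1.25], [-3.03, 1.67], [-3.05, -0], [-3.03, 3.03]. Speed limits (rad/s): [2.39, 2.39, 3.01, 3.14, 3.14, 3.14].

### API

Orientations are given as [roll, pitch, yaw] about the fixed x, y, z axes, in that order (R = Rz(yaw) Ry(pitch) Rx(roll)).
In Python, from station import arm gives the robot as it stands.
- The arm moves only by the shell command python3 -m crank 'ROWS' [OPENING] [FORCE]. ROWS is JSON, a list of rows, each an object of numbers: "dx", "dy", "dz": the shift along the tool's x, y, z in cm; "wx", "wy", "wz": the turn, a rotation vector about the tool's x, y, z in degrees. A call has exactly 10 rows; each row is the pose to reach, as a shift and turn from the pose commanded when the call began, along the tool's axes at that moment; what a row does not reach only later rows make up. A row lasts 1/8 s, in which the tool goes at most 62.5 mm and 10.7 degrees, less where a joint would pass 70% of its speed; a pose out of reach is approached as far as the arm can. A call with a gripper value outside its range is refused whole. OPENING is the finger opening in cm, from 0 to 8.76, set as the call begins (- or left out, the last holds). The fingers move at their own pace and stop on an object; FORCE is the grip in N (left out, the last holds). Time passes only in rows, so rows that repeat a pose let the fingers close, or fill a call up. It gives the time, the measured TCP pose, the force, the opening and the grip force at its end, in the units of the state.
- arm.get_state(): the state, without advancing time (a new reading comes with each control period).
- arm.grab_frame(name): name is "scene" or "top" or "wrist"; returns the picture (480x640x3 uint8, red, green, blue); there is no depth.
- arm.calibration(name): a dict with "fx", "fy", "cx", "cy" (pixels), "world_from_camera" (4x4, takes a point from camera to world coordinates). Camera axes: x right, y down, z forward; pixel columns grow to the right and rows downward; lengths in m; the calibration is good to about 2 mm. The wrist camera is an equidistant fisheye: a pixel r from the principal point sees the ray r / f radians off the axis. A picture is of the moment at which its call begins: read the wrist's pose just before it. calibration takes no time and is no camera call; for the wrist camera it gives the pose at the moment of the call.
- arm.job_done(): hands the job in; it is judged then, once.
Trained networks look in the newest picture that a camera, given by its name, has taken for a name from the list of things; names that differ only in an ending like _2 or _b are one class to them, and where a whole thing is asked for, a point or a joint stands for the part that bears it (a point fixed in the world has none). Each returns a list of dicts, best first, with "confidence" (0 to 1); they miss things now and then, are a little off and sometimes report something else, mostly with a low value. They report only what shows in the picture. A call takes as long as a camera call.
- arm.find_in(camera, query): "centre" ([x, y, z] in m, in world coordinates, good to about 4 mm: the middle of the surface that is visible of it).
- arm.masks_of(camera, query): "pixels" (480x640 bool, what is visible of it).
- arm.mark_of(camera, query): "centre" ([x, y, z] in m, in world coordinates, good to about 4 mm: a listed point, or the origin of a listed thing).
The state is a dict: "t": time; "q": joint angles; "qd": joint speeds; "joint_efforts": joint torques, N m; "eef_pos": TCP position; "ee_rot": TCP orientation; "force": force on the tool from outside, world axes, zero at the start; "moment": the same for the moment, N m; "width": finger opening in m; "gripper_force": force on a finger pad.
Only numpy, scipy, OpenCV 4.12 (cv2) and the standard library are available. Lean on these libraries where they do the work, as an engineer would, in place of code of your own. Each camera call takes 0.05 s, during which the arm holds its last target. There are 200 camera calls.

### The job

Three iron holdfasts stand loose in the holes of the small carving bench. Take the one with the longest arm, draw it straight up without letting it bite in its hole, until its pad is a finger's breadth (about 15 mm) higher than the top of the billet lying on the same bench, and finish while holding it there, shank still in the hole, upright and still in the gripper, so that I can push the billet underneath. Leave the billet, the gouge, the bench dog and the other two holdfasts as they are.

Things in the scene. Friction and masses are not known exactly. Their poses are not given: they have to be found in the camera images.
- bench: bench-top carving bench, fixed to the table: pale wooden slab 300 (x) by 640 (y) by 75 mm thick with its top 160 mm above the table, on a trestle at each end, open beneath. Origin: centre of its footprint at table height. Its row of three used holes lies along the side nearer the robot; three spare holes lie along the other side, one with a bench dog in it.
- bench_top (a point): point on the bench's top surface, at its centre; axes as the bench
- hole0 (a point): centre of the mouth of the rightmost (-y) hole of the used row, at the bench's top surface: vertical through bore, 19.5 mm in diameter and 75 mm deep (the shanks have 1.5 mm of play), 135 mm from its neighbours; any of the three holdfasts may stand in it
- hole1 (a point): centre of the mouth of the middle hole of the used row, at the bench's top surface: vertical through bore, 19.5 mm in diameter and 75 mm deep (the shanks have 1.5 mm of play), 135 mm from its neighbours; any of the three holdfasts may stand in it
- hole2 (a point): centre of the mouth of the leftmost (+y) hole of the used row, at the bench's top surface: vertical through bore, 19.5 mm in diameter and 75 mm deep (the shanks have 1.5 mm of play), 135 mm from its neighbours; any of the three holdfasts may stand in it
- holdfast_long: dark iron bench holdfast, longest arm of three alike: pad 150 mm from the shank. Upright 18 mm round shank, flat-sided head, arm 18 mm thick curving down to a 34 mm pad. Origin: on the shank's axis, level with the pad's underside (starts 4 mm below the bench top: it leans 2 degrees in its play). z up the shank, x along the arm to the pad. 0.6 to 0.95 kg, loose, arm pointing away from the robot.
- holdfast_long_head (a point): the longest-armed holdfast: centre of the flat top of its head, on the shank's axis, 85 mm above the body's origin; axes as the body. The head is 32 mm (x) by 20 mm (y, between its flat sides) by 42 mm tall. Gripped here across y and drawn straight up, it slides freely; pulled by the arm or sideways it tilts and bites in the bore.
- holdfast_long_pad (a point): the longest-armed holdfast: centre of the underside of its pad; axes as the body
- holdfast_long_tip (a point): the longest-armed holdfast: centre of the shank's lower end, 135 mm below the body's origin
- holdfast_mid: dark iron bench holdfast, middle arm of three alike: pad 118 mm from the shank. Upright 18 mm round shank, flat-sided head, arm 18 mm thick curving down to a 34 mm pad. Origin: on the shank's axis, level with the pad's underside (starts 4 mm below the bench top: it leans 2 degrees in its play). z up the shank, x along the arm to the pad. 0.70 kg. Leave it.
- holdfast_short: dark iron bench holdfast, shortest arm of three alike: pad 88 mm from the shank. Upright 18 mm round shank, flat-sided head, arm 18 mm thick curving down to a 34 mm pad. Origin: on the shank's axis, level with the pad's underside (starts 4 mm below the bench top: it leans 2 degrees in its play). z up the shank, x along the arm to the pad. 0.62 kg. Leave it.
- billet: split wooden billet with bark on its long sides, 120 (x) by 86 (y) by 50 mm high, lying loose on the left (+y) end of the carving bench. Origin: centre of its underside. Leave it.
- gouge: carving gouge, 22 mm thick wooden handle and steel blade, 210 mm long along x, lying on the right (-y) end of the carving bench. Origin: underside, near the ferrule. Leave it.
- bench_dog: dark wooden bench dog, a 30 mm button 22 mm tall, standing in a spare hole at the bench's far side. Origin: centre of the button's underside. Leave it.

How it is judged:
On the way:
1. the longest-armed holdfast is gripped and started out of its hole, its pad 8 mm off the bench (z of holdfast_long_pad in the frame of bench_top above 0.008 m and contact force between the fingers and holdfast_long above 2 N), for 0.1 s.
At the end, for the whole second after the job is handed in: Held in the fingers, at rest and within 4 degrees of upright, shank in its hole: the long holdfast's pad underside is 53 to 85 mm above the bench top (3 to 35 mm above the 50 mm billet); it presses on the bench with under 25 N and not on the billet; all other things where they were (12 to 20 mm) (z of holdfast_long_pad in the frame of bench_top between 0.053 and 0.085 m and z of holdfast_long_tip in the frame of bench_top below -0.045 m and (horizontal distance between holdfast_long_tip and hole0 below 0.006 m or horizontal distance between holdfast_long_tip and hole1 below 0.006 m or horizontal distance between holdfast_long_tip and hole2 below 0.006 m) and angle between holdfast_long's own z axis and vertical below 0.07 rad and linear speed of holdfast_long below 0.01 m/s and contact force between the fingers and holdfast_long above 2 N and contact force between holdfast_long and bench below 25 N and contact force between holdfast_long and billet below 0.5 N and distance of each of holdfast_mid, holdfast_short from where it was at the start of the episode below 0.012 m and distance of each of billet, bench_dog from where it was at the start of the episode below 0.015 m and distance of gouge from where it was at the start of the episode below 0.02 m); the arm keeps its last pose, push and grip.
It fails at once if the holdfast is pulled right out of its hole (z of holdfast_long_tip in the frame of bench_top above -0.01 m).
It fails at once if the holdfast bites in its hole (over 180 N against the bench) (contact force between holdfast_long and bench above 180 N).
It fails at once if another holdfast, the billet or a tool is disturbed (distance of any of holdfast_mid, holdfast_short from where it was at the start of the episode above 0.012 m or distance of any of billet, bench_dog from where it was at the start of the episode above 0.015 m or distance of gouge from where it was at the start of the episode above 0.02 m).
It also fails if it takes over 35 s, if anything falls off the work surface, if the arm or the gripper's body presses on something with over 40 N, if the wrist force passes 120 N, or if a joint passes its speed limit or range.

## Working session

There is one attempt and no reset: what is moved stays moved. The work goes in short steps, Python scripts to look and compute and a shell command to move; the robot and the scene stay as the last step left them, time stands still between calls to the robot, and variables do not carry over. Pictures are saved under pics/ and viewed, at most 10 in all, crops included, and the job is handed in when it is done.

```bash
mkdir -p pics; python3 - <<'E'
from station import arm
import cv2
for c in ("scene","top"):
    im=arm.grab_frame(c); cv2.imwrite(f"pics/{c}0.png",im[:,:,::-1])
    for q in ["holdfast_long_head","holdfast_long_pad","holdfast_mid_head" ,"holdfast_mid","holdfast_short","holdfast_long","hole0","hole1","hole2","bench_top","billet"]:
        try: print(c,q,[(r['centre'],r['confidence']) for r in arm.mark_of(c,q)][:3])
        except Exception as e: print(q,e)
s=arm.get_state(); print(s['eef_pos'],s['ee_rot'],s['t'],arm.grip_point_offset)
E
```

```text
scene holdfast_long_head [([0.4964, -0.1141, 0.2379], 0.6), ([0.5889, -0.3576, 0.1662], 0.26)]
scene holdfast_long_pad [([0.6482, -0.0835, 0.1606], 0.62)]
holdfast_mid_head it knows: bench, bench_dog, bench_top, billet, gouge, holdfast_long, holdfast_long_head, holdfast_long_pad, holdfast_long_tip, holdfast_mid, holdfast_short, hole
scene holdfast_mid [([0.5045, 0.0273, 0.1559], 0.84)]
scene holdfast_short [([0.4928, -0.2437, 0.1605], 0.96)]
scene holdfast_long [([0.4973, -0.1107, 0.1522], 0.7), ([0.4966, -0.245, 0.1573], 0.58)]
scene hole0 [([0.5012, -0.1073, 0.1602], 0.97), ([0.5019, 0.0294, 0.1598], 0.65)]
scene hole1 [([0.5012, -0.1073, 0.1602], 0.97), ([0.5019, 0.0294, 0.1598], 0.65)]
scene hole2 [([0.5012, -0.1073, 0.1602], 0.97), ([0.5019, 0.0294, 0.1598], 0.65)]
scene bench_top [([0.5807, -0.0782, 0.1593], 0.79)]
scene billet [([0.6123, 0.1726, 0.1594], 0.97), ([0.5899, -0.3587, 0.1618], 0.58)]
top holdfast_long_head [([0.4967, -0.1089, 0.2396], 0.83), ([0.5028, -0.1056, 0.1563], 0.48)]
top holdfast_long_pad [([0.6507, -0.0875, 0.1559], 0.76), ([0.6936, -0.082, 0.1595], 0.35)
[... 242 characters left out ...]
fast_short [([0.495, -0.2429, 0.1618], 0.79), ([0.5004, -0.1103, 0.2369], 0.4)]
top holdfast_long [([0.4998, -0.1046, 0.1543], 0.91)]
top hole0 [([0.4994, -0.1113, 0.1572], 0.77), ([0.5064, 0.0276, 0.1591], 0.7), ([0.4939, -0.2465, 0.1605], 0.56)]
top hole1 [([0.4994, -0.1113, 0.1572], 0.77), ([0.5064, 0.0276, 0.1591], 0.7), ([0.4939, -0.2465, 0.1605], 0.56)]
top hole2 [([0.4994, -0.1113, 0.1572], 0.77), ([0.5064, 0.0276, 0.1591], 0.7), ([0.4939, -0.2465, 0.1605], 0.56)]
top bench_top [([0.5825, -0.0782, 0.1577], 0.75), ([0.4956, -0.1117, 0.2399], 0.39)]
top billet [([0.6179, 0.176, 0.1556], 0.7)]
[0.28558142 0.61157918 0.22657761] [-3.14157896e+00 -1.61281127e-05 -4.36833388e-01] 1.1 0.0188
```

View pics/top0.png

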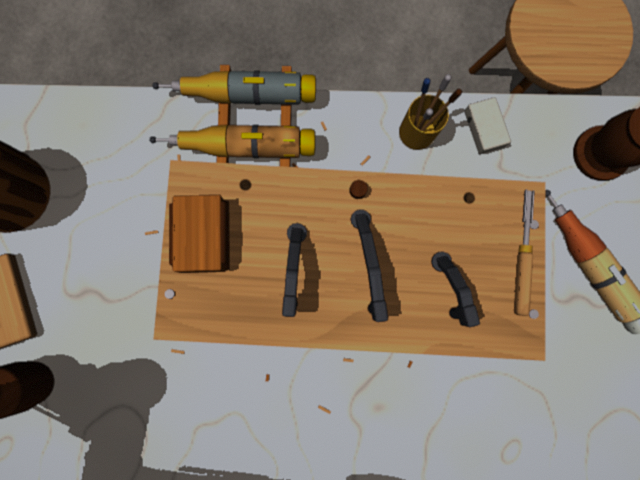

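View pics/scene0.png

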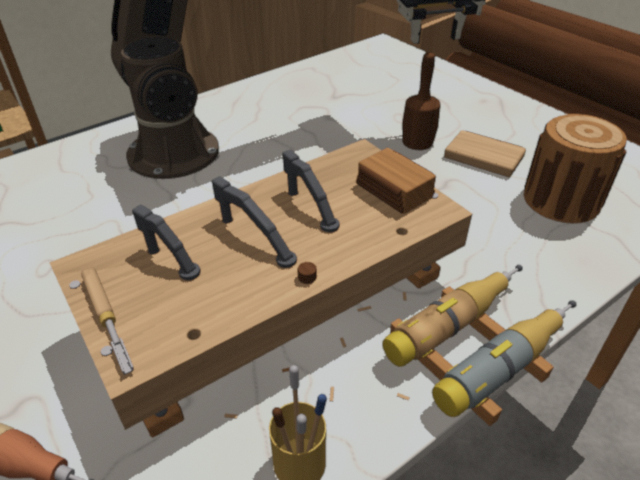

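The top picture shows the longest arm on the middle holdfast (head ≈ (376,313), pad ≈ (360,218)). The others are at (290,308) and (468,318). The measured positions agree with the sizes given: head z is about 0.24 and the pad is about 153 mm from the head. Next I go up and across.

```bash
python3 -m crank '[{"dz":-4},{"dz":-8},{"dx":4,"dy":4.5,"dz":-8,"wz":-2.5},{"dx":8,"dy":9,"dz":-8,"wz":-5},{"dx":12,"dy":13.5,"dz":-8,"wz":-7.5},{"dx":16,"dy":18,"dz":-8,"wz":-10},{"dx":20,"dy":22.5,"dz":-8,"wz":-12.5},{"dx":24,"dy":27,"dz":-8,"wz":-15},{"dx":28,"dy":31.5,"dz":-8,"wz":-17.5},{"dx":32,"dy":36,"dz":-8,"wz":-20}]' 8.7 20
cat > h.py <<'E'
import numpy as np
from scipy.spatial.transform import Rotation as Ro
from station import arm
def rel(target,yaw):
    s=arm.get_state(); R=Ro.from_euler('xyz',s['ee_rot'])
    d=R.inv().apply(np.array(target)-s['eef_pos'])*100
    w=(R.inv()*Ro.from_euler('xyz',[np.pi,0,yaw])).as_rotvec(degrees=True)
    print('d cm',d.round(2),'w deg',w.round(2),'t',s['t'],'q',np.round(s['q'],2))
E
python3 -c "
from h import *
rel([.498,-.1095,.306],np.deg2rad(8.7))"
```

```text
d cm [49.75 56.35 -7.94] w deg [ -0.    -0.   -33.73] t 1.1 q [ 1.42  0.36  0.01  0.   -1.22 -0.29]$[0]: bad value
```

```bash
python3 -m crank '[{"dx":0,"dy":0,"dz":-4,"wx":0,"wy":0,"wz":0},{"dx":0,"dy":0,"dz":-8,"wx":0,"wy":0,"wz":0},{"dx":4,"dy":4.5,"dz":-8,"wx":0,"wy":0,"wz":-2.5},{"dx":8,"dy":9,"dz":-8,"wx":0,"wy":0,"wz":-5},{"dx":12,"dy":13.5,"dz":-8,"wx":0,"wy":0,"wz":-7.5},{"dx":16,"dy":18,"dz":-8,"wx":0,"wy":0,"wz":-10},{"dx":20,"dy":22.5,"dz":-8,"wx":0,"wy":0,"wz":-12.5},{"dx":24,"dy":27,"dz":-8,"wx":0,"wy":0,"wz":-15},{"dx":28,"dy":31.5,"dz":-8,"wx":0,"wy":0,"wz":-17.5},{"dx":32,"dy":36,"dz":-8,"wx":0,"wy":0,"wz":-20}]' 8.7 20
python3 -c "
from h import *
rel([.498,-.1095,.306],np.deg2rad(8.7))"
```

```text
t: 2.35
eef_pos: [0.4233, 0.1482, 0.307]
ee_rot: [-3.141, -0.001, -0.086]
force: [1.2, 0.2, -0.0]
width: 0.087
gripper_force: 0.0
d cm [ 9.64 25.04  0.09] w deg [ -0.05  -0.06 -13.61] t 2.35 q [ 0.78 -0.07 -0.32  0.   -1.32  0.71]
```

```bash
python3 -m crank '[{"dx":1.6,"dy":4.2,"dz":0,"wx":0,"wy":0,"wz":-2.3},{"dx":3.2,"dy":8.4,"dz":0,"wx":0,"wy":0,"wz":-4.6},{"dx":4.8,"dy":12.5,"dz":0,"wx":0,"wy":0,"wz":-6.9},{"dx":6.4,"dy":16.7,"dz":0,"wx":0,"wy":0,"wz":-9.1},{"dx":8,"dy":20.9,"dz":0,"wx":0,"wy":0,"wz":-11.4},{"dx":9,"dy":23.5,"dz":0,"wx":0,"wy":0,"wz":-12.8},{"dx":9.6,"dy":25,"dz":0,"wx":0,"wy":0,"wz":-13.6},{"dx":9.6,"dy":25,"dz":0,"wx":0,"wy":0,"wz":-13.6},{"dx":9.6,"dy":25,"dz":0,"wx":0,"wy":0,"wz":-13.6},{"dx":9.6,"dy":25,"dz":0,"wx":0,"wy":0,"wz":-13.6}]'
python3 - <<'E'
from h import *
import cv2
c=arm.calibration("wrist"); im=arm.grab_frame("wrist"); cv2.imwrite("pics/w1.png",im[:,:,::-1])
print({k:(np.round(v,3).tolist()) for k,v in c.items()})
for q in ("holdfast_long_head","holdfast_long_pad","holdfast_long","hole1","holdfast_mid","holdfast_short"):
    print(q,[(r['centre'],r['confidence']) for r in arm.mark_of("wrist",q)][:3])
E
```

```text
t: 3.6
eef_pos: [0.4968, -0.1068, 0.3067]
ee_rot: [-3.142, -0.0, 0.15]
force: [-0.7, 0.4, -0.5]
width: 0.087
gripper_force: 0.0
{'fx': 371.648, 'fy': 371.648, 'cx': 320.46, 'cy': 237.764, 'world_from_camera': [[0.15, -0.941, -0.303, 0.58], [-0.989, -0.142, -0.047, -0.095], [0.001, 0.306, -0.952, 0.464], [0.0, 0.0, 0.0, 1.0]]}
holdfast_long_head [([0.4983, -0.1112, 0.2415], 0.92), ([0.5812, -0.0786, -0.002], 0.71)]
holdfast_long_pad [([0.6483, -0.0879, 0.1565], 0.9)]
holdfast_long [([0.4985, -0.1077, 0.1542], 0.8)]
hole1 [([0.5038, 0.023, 0.1573], 0.95), ([0.4927, -0.2438, 0.1593], 0.91), ([0.504, -0.1119, 0.1613], 0.74)]
holdfast_mid [([0.5032, 0.0251, 0.1577], 0.74)]
holdfast_short [([0.492, -0.2421, 0.1576], 0.73)]
```

View pics/w1.png

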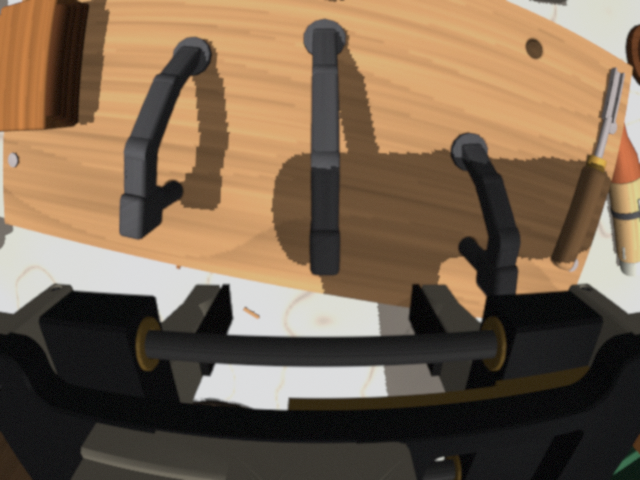

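The wrist picture shows the long holdfast running straight up it. Its head is at about (325,265) and its pad at about (325,37), so yaw is nearly right and the head lies a few mm to the tool's +y. I'll measure it through the mask.

```bash
python3 - <<'E'
from h import *
c=arm.calibration("wrist"); im=arm.grab_frame("wrist"); 
m=arm.masks_of("wrist","holdfast_long")[0]; print(m['confidence']); P=m['pixels']
T=np.array(c['world_from_camera'])
def ray(u,v,z):
    x,y=u-c['cx'],v-c['cy']; r=np.hypot(x,y); th=r/c['fx']
    d=T[:3,:3]@np.array([np.sin(th)*x/r,np.sin(th)*y/r,np.cos(th)])
    return T[:3,3]+d*(z-T[2,3])/d[2]
g=im.astype(float).mean(2)
for v in range(20,280,15):
    u=np.where(P[v])[0]
    if len(u): 
        print(v,u.min(),u.max(),*(ray(k,v,.241).round(4) for k in (u.min(),u.max()+1)), ray((u.min()+u.max()+1)/2,v,.17).round(4))
v=np.where(P.any(1))[0]; print(v.min(),v.max(),ray(325,v.max(),.2).round(4),ray(325,v.max(),.241).round(4))
rel([.498,-.110,.206],np.deg2rad(8.6))
E
```

```text
0.84
20 317 330 [ 0.6421 -0.084   0.241 ] [ 0.6433 -0.0921  0.241 ] [ 0.6626 -0.0858  0.17  ]
35 303 344 [ 0.6314 -0.0773  0.241 ] [ 0.6352 -0.1016  0.241 ] [ 0.6501 -0.0877  0.17  ]
50 306 341 [ 0.6224 -0.0804  0.241 ] [ 0.6256 -0.1013  0.241 ] [ 0.6378 -0.0895  0.17  ]
65 311 336 [ 0.6136 -0.0847  0.241 ] [ 0.6159 -0.0997  0.241 ] [ 0.6257 -0.0913  0.17  ]
80 311 337 [ 0.6046 -0.0861  0.241 ] [ 0.607  -0.1017  0.241 ] [ 0.6138 -0.0935  0.17  ]
95 311 338 [ 0.5956 -0.0874  0.241 ] [ 0.5981 -0.1036  0.241 ] [ 0.6021 -0.0957  0.17  ]
110 310 338 [ 0.5866 -0.0882  0.241 ] [ 0.5892 -0.105   0.241 ] [ 0.5902 -0.0971  0.17  ]
125 310 338 [ 0.5777 -0.0895  0.241 ] [ 0.5803 -0.1064  0.241 ] [ 0.5785 -0.0989  0.17  ]
140 310 338 [ 0.5688 -0.0908  0.241 ] [ 0.5714 -0.1078  0.241 ] [ 0.5668 -0.1006  0.17  ]
155 310 338 [ 0.5598 -0.0921  0.241 ] [ 0.5625 -0.1092  0.241 ] [ 0.555  -0.1024  0.17  ]
170 310 338 [ 0.5508 -0.0934  0.241 ] [ 0.5535 -0.1107  0.241 ] [ 0.5431 -0.1043  0.17  ]
185 310 337 [ 0.5417 -0.0947  0.241 ] [ 0.5443 -0.1115  0.241 ] [ 0.5311 -0.1057  0.17  ]
200 310 337 [ 0.5325 -0.0961  0.241 ] [ 0.5351 -0.113   0.241 ] [ 0.5189 -0.1076  0.17  ]
215 310 337 [ 0.5231 -0.0974  0.241 ] [ 0.5257 -0.1145  0.241 ] [ 0.5066 -0.1095  0.17  ]
230 309 338 [ 0.5134 -0.0982  0.241 ] [ 0.5162 -0.1167  0.241 ] [ 0.494  -0.1114  0.17  ]
245 309 339 [ 0.5036 -0.0996  0.241 ] [ 0.5065 -0.119   0.241 ] [ 0.4811 -0.1138  0.17  ]
260 308 339 [ 0.4934 -0.1003  0.241 ] [ 0.4965 -0.1207  0.241 ] [ 0.4677 -0.1154  0.17  ]
19 274 [ 0.4679 -0.1159  0.2   ] [ 0.4854 -0.1127  0.241 ]
d cm [ 0.07  0.28 10.06] w deg [ 0.    0.   -0.02] t 4.05 q [ 0.17  0.04 -0.22  0.   -1.32  1.55]
```

```bash
python3 -m crank '[{"dx":0.17,"dy":0.33,"dz":1,"wx":0,"wy":0,"wz":0},{"dx":0.17,"dy":0.33,"dz":3,"wx":0,"wy":0,"wz":0},{"dx":0.17,"dy":0.33,"dz":5,"wx":0,"wy":0,"wz":0},{"dx":0.17,"dy":0.33,"dz":7,"wx":0,"wy":0,"wz":0},{"dx":0.17,"dy":0.33,"dz":8.5,"wx":0,"wy":0,"wz":0},{"dx":0.17,"dy":0.33,"dz":9.7,"wx":0,"wy":0,"wz":0},{"dx":0.17,"dy":0.33,"dz":10.3,"wx":0,"wy":0,"wz":0},{"dx":0.17,"dy":0.33,"dz":10.3,"wx":0,"wy":0,"wz":0},{"dx":0.17,"dy":0.33,"dz":10.3,"wx":0,"wy":0,"wz":0},{"dx":0.17,"dy":0.33,"dz":10.3,"wx":0,"wy":0,"wz":0}]' 8.7 5
python3 -m crank '[{"dx":0,"dy":0,"dz":0,"wx":0,"wy":0,"wz":0},{"dx":0,"dy":0,"dz":0,"wx":0,"wy":0,"wz":0},{"dx":0,"dy":0,"dz":0,"wx":0,"wy":0,"wz":0},{"dx":0,"dy":0,"dz":0,"wx":0,"wy":0,"wz":0},{"dx":0,"dy":0,"dz":0,"wx":0,"wy":0,"wz":0},{"dx":0,"dy":0,"dz":0,"wx":0,"wy":0,"wz":0},{"dx":0,"dy":0,"dz":0,"wx":0,"wy":0,"wz":0},{"dx":0,"dy":0,"dz":0,"wx":0,"wy":0,"wz":0},{"dx":0,"dy":0,"dz":0,"wx":0,"wy":0,"wz":0},{"dx":0,"dy":0,"dz":0,"wx":0,"wy":0,"wz":0}]' 3 5
python3 -c "
from h import *
s=arm.get_state();print(s['force'],s['moment'],s['width'],s['gripper_force'],s['eef_pos'])"
```

```text
t: 5.3
eef_pos: [0.4994, -0.1104, 0.2041]
ee_rot: [3.142, -0.001, 0.15]
force: [0.6, -0.1, 0.3]
width: 0.0868
gripper_force: 0.0
t: 6.55
eef_pos: [0.4991, -0.1104, 0.2036]
ee_rot: [-3.142, -0.0, 0.15]
force: [-1.1, -0.1, 0.2]
width: 0.0299
gripper_force: 0.0
[-1.09154746 -0.12454331  0.20419337] [-0.0794724  -0.0360926   0.00490579] 0.029914409074018943 0.0 [ 0.49913496 -0.11044101  0.20355132]
```

Fingers are at 30 mm with no contact. I'll close to contact softly.

```bash
python3 -m crank '[{"dx":0,"dy":0,"dz":0,"wx":0,"wy":0,"wz":0},{"dx":0,"dy":0,"dz":0,"wx":0,"wy":0,"wz":0},{"dx":0,"dy":0,"dz":0,"wx":0,"wy":0,"wz":0},{"dx":0,"dy":0,"dz":0,"wx":0,"wy":0,"wz":0},{"dx":0,"dy":0,"dz":0,"wx":0,"wy":0,"wz":0},{"dx":0,"dy":0,"dz":0,"wx":0,"wy":0,"wz":0},{"dx":0,"dy":0,"dz":0,"wx":0,"wy":0,"wz":0},{"dx":0,"dy":0,"dz":0,"wx":0,"wy":0,"wz":0},{"dx":0,"dy":0,"dz":0,"wx":0,"wy":0,"wz":0},{"dx":0,"dy":0,"dz":0,"wx":0,"wy":0,"wz":0}]' 0.5 10
python3 - <<'E'
from h import *
import cv2
s=arm.get_state();print(s['force'],s['moment'],s['width'],s['gripper_force'],s['eef_pos'])
im=arm.grab_frame("wrist"); cv2.imwrite("pics/w2.png",im[:,:,::-1])
E
```

```text
t: 7.8
eef_pos: [0.499, -0.1098, 0.2036]
ee_rot: [-3.141, -0.0, 0.15]
force: [-1.2, 4.5, 1.4]
width: 0.0203
gripper_force: 10.0
[-1.17584188  4.46218678  1.41145873] [2.11482492 0.634684   0.07060663] 0.02031706697380512 10.007729977369308 [ 0.4990439  -0.10983687  0.20355569]
```

View pics/w2.png

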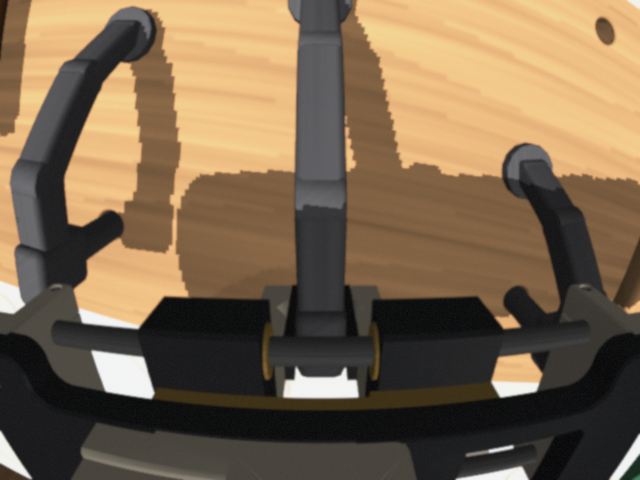

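The head is centred between the fingers and the width reads 20.3 mm, as expected. A small side force shows the tool about 1 mm off, so I'll shift it and firm up the grip.

```bash
python3 -m crank '[{"dx":0,"dy":-0.05,"dz":0,"wx":0,"wy":0,"wz":0},{"dx":0,"dy":-0.1,"dz":0,"wx":0,"wy":0,"wz":0},{"dx":0,"dy":-0.1,"dz":0,"wx":0,"wy":0,"wz":0},{"dx":0,"dy":-0.1,"dz":0,"wx":0,"wy":0,"wz":0},{"dx":0,"dy":-0.1,"dz":0,"wx":0,"wy":0,"wz":0},{"dx":0,"dy":-0.1,"dz":0,"wx":0,"wy":0,"wz":0},{"dx":0,"dy":-0.1,"dz":0,"wx":0,"wy":0,"wz":0},{"dx":0,"dy":-0.1,"dz":0,"wx":0,"wy":0,"wz":0},{"dx":0,"dy":-0.1,"dz":0,"wx":0,"wy":0,"wz":0},{"dx":0,"dy":-0.1,"dz":0,"wx":0,"wy":0,"wz":0}]' 0.5 55
python3 -c "
from h import *
s=arm.get_state();print(s['force'],s['moment'],s['width'],s['gripper_force'],s['eef_pos'])"
```

```text
t: 9.1
eef_pos: [0.499, -0.1095, 0.2036]
ee_rot: [3.141, 0.0, 0.15]
force: [0.0, -1.8, -0.1]
width: 0.0197
gripper_force: 55.0
[ 0.03398789 -1.76166042 -0.07708547] [-0.09499763  0.01092451  0.04635327] 0.01966931842696493 54.99654471874237 [ 0.49896355 -0.10953227  0.20356813]
```

```bash
python3 -m crank '[{"dx":0,"dy":0.02,"dz":-0.2,"wx":0,"wy":0,"wz":0},{"dx":0,"dy":0.02,"dz":-0.4,"wx":0,"wy":0,"wz":0},{"dx":0,"dy":0.02,"dz":-0.6,"wx":0,"wy":0,"wz":0},{"dx":0,"dy":0.02,"dz":-0.8,"wx":0,"wy":0,"wz":0},{"dx":0,"dy":0.02,"dz":-1,"wx":0,"wy":0,"wz":0},{"dx":0,"dy":0.02,"dz":-1.2,"wx":0,"wy":0,"wz":0},{"dx":0,"dy":0.02,"dz":-1.4,"wx":0,"wy":0,"wz":0},{"dx":0,"dy":0.02,"dz":-1.5,"wx":0,"wy":0,"wz":0},{"dx":0,"dy":0.02,"dz":-1.5,"wx":0,"wy":0,"wz":0},{"dx":0,"dy":0.02,"dz":-1.5,"wx":0,"wy":0,"wz":0}]'
python3 -c "
from h import *
s=arm.get_state();print(s['force'],s['moment'],s['width'],s['gripper_force'],s['eef_pos'])"
```

```text
t: 10.35
eef_pos: [0.4987, -0.1092, 0.2163]
ee_rot: [-3.14, 0.002, 0.149]
force: [7.3, -0.4, -15.5]
width: 0.0201
gripper_force: 55.0
[  7.30106118  -0.35612169 -15.54421434] [-0.69762172 -2.29265949 -0.0354985 ] 0.02012981378356906 54.99539136886597 [ 0.49873164 -0.10915608  0.21628805]
```

```bash
python3 -m crank '[{"dx":0.06,"dy":0,"dz":0,"wx":0,"wy":0,"wz":0},{"dx":0.12,"dy":0,"dz":0,"wx":0,"wy":0,"wz":0},{"dx":0.12,"dy":0,"dz":-0.2,"wx":0,"wy":0,"wz":0},{"dx":0.12,"dy":0,"dz":-0.4,"wx":0,"wy":0,"wz":0},{"dx":0.12,"dy":0,"dz":-0.6,"wx":0,"wy":0,"wz":0},{"dx":0.12,"dy":0,"dz":-0.8,"wx":0,"wy":0,"wz":0},{"dx":0.12,"dy":0,"dz":-1,"wx":0,"wy":0,"wz":0},{"dx":0.12,"dy":0,"dz":-1.2,"wx":0,"wy":0,"wz":0},{"dx":0.12,"dy":0,"dz":-1.2,"wx":0,"wy":0,"wz":0},{"dx":0.12,"dy":0,"dz":-1.2,"wx":0,"wy":0,"wz":0}]'
python3 -c "
from h import *
s=arm.get_state();print(s['force'],s['moment'],s['width'],s['gripper_force'],s['eef_pos'])"
```

```text
t: 11.6
eef_pos: [0.5002, -0.1095, 0.2307]
ee_rot: [-3.142, -0.0, 0.15]
force: [-5.2, 0.6, -7.9]
width: 0.0195
gripper_force: 55.0
[-5.21344925  0.56212071 -7.87259627] [ 0.29647361  2.65506634 -0.04063881] 0.01954396209457314 54.99658226966858 [ 0.50015693 -0.10945854  0.23066747]
```

```bash
python3 -m crank '[{"dx":-0.05,"dy":0,"dz":0,"wx":0,"wy":0,"wz":0},{"dx":-0.05,"dy":0,"dz":-0.25,"wx":0,"wy":0,"wz":0},{"dx":-0.05,"dy":0,"dz":-0.5,"wx":0,"wy":0,"wz":0},{"dx":-0.05,"dy":0,"dz":-0.75,"wx":0,"wy":0,"wz":0},{"dx":-0.05,"dy":0,"dz":-1,"wx":0,"wy":0,"wz":0},{"dx":-0.05,"dy":0,"dz":-1.25,"wx":0,"wy":0,"wz":0},{"dx":-0.05,"dy":0,"dz":-1.5,"wx":0,"wy":0,"wz":0},{"dx":-0.05,"dy":0,"dz":-1.75,"wx":0,"wy":0,"wz":0},{"dx":-0.05,"dy":0,"dz":-2,"wx":0,"wy":0,"wz":0},{"dx":-0.05,"dy":0,"dz":-2,"wx":0,"wy":0,"wz":0}]'
python3 - <<'E'
from h import *
import cv2
s=arm.get_state();print(s['force'],s['moment'],s['width'],s['gripper_force'],s['eef_pos'])
for c in("scene","wrist"):
    im=arm.grab_frame(c)
    if c=="scene": cv2.imwrite("pics/s2.png",im[:,:,::-1])
    for q in("holdfast_long_pad","holdfast_long_head"): print(c,q,arm.mark_of(c,q)[:1])
E
```

```text
t: 12.85
eef_pos: [0.4997, -0.1096, 0.251]
ee_rot: [3.141, -0.0, 0.15]
force: [-4.2, 1.1, -4.7]
width: 0.0196
gripper_force: 55.0
[-4.24041387  1.10457751 -4.67121526] [ 0.44209627  2.64100388 -0.01533578] 0.019556598100422207 54.99773919582367 [ 0.49973877 -0.1095946   0.250993  ]
scene holdfast_long_pad [{'centre': [0.6438, -0.0861, 0.2054], 'confidence': 0.9}]
scene holdfast_long_head [{'centre': [0.4984, -0.1119, 0.2847], 'confidence': 0.87}]
wrist holdfast_long_pad [{'centre': [0.6481, -0.09, 0.2036], 'confidence': 0.66}]
wrist holdfast_long_head []
```

View pics/s2.png

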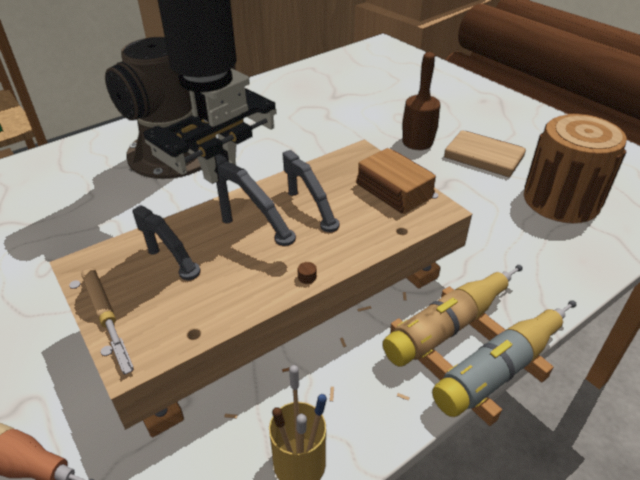

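The picture shows the holdfast rising upright, with its pad at about (284,237). The pad is about 45 mm up and everything else is in place. About 20 mm is left to lift.

```bash
python3 -m crank '[{"dx":-0.04,"dy":0,"dz":0,"wx":0,"wy":0,"wz":0},{"dx":-0.04,"dy":0,"dz":-0.3,"wx":0,"wy":0,"wz":0},{"dx":-0.04,"dy":0,"dz":-0.6,"wx":0,"wy":0,"wz":0},{"dx":-0.04,"dy":0,"dz":-0.9,"wx":0,"wy":0,"wz":0},{"dx":-0.04,"dy":0,"dz":-1.2,"wx":0,"wy":0,"wz":0},{"dx":-0.04,"dy":0,"dz":-1.5,"wx":0,"wy":0,"wz":0},{"dx":-0.04,"dy":0,"dz":-1.8,"wx":0,"wy":0,"wz":0},{"dx":-0.04,"dy":0,"dz":-2.1,"wx":0,"wy":0,"wz":0},{"dx":-0.04,"dy":0,"dz":-2.1,"wx":0,"wy":0,"wz":0},{"dx":-0.04,"dy":0,"dz":-2.1,"wx":0,"wy":0,"wz":0}]'
python3 - <<'E'
from h import *
s=arm.get_state();print(s['force'],s['moment'],s['width'],s['gripper_force'],s['eef_pos'])
for c in("scene","top","wrist"):
    arm.grab_frame(c)
    for q in("holdfast_long_pad","holdfast_long_head","holdfast_mid","holdfast_short"): print(c,q,arm.mark_of(c,q)[:1])
E
```

```text
t: 14.4
eef_pos: [0.4994, -0.1096, 0.272]
ee_rot: [3.141, -0.0, 0.15]
force: [-3.4, 1.4, -4.1]
width: 0.0198
gripper_force: 55.0
[-3.3838458   1.43670233 -4.09827993] [0.37695222 2.1440645  0.08426503] 0.01978324534142207 54.998284578323364 [ 0.49938206 -0.10964961  0.27196796]
scene holdfast_long_pad []
scene holdfast_long_head [{'centre': [0.4985, -0.1123, 0.3073], 'confidence': 0.75}]
scene holdfast_mid [{'centre': [0.5071, 0.025, 0.1535], 'confidence': 0.64}]
scene holdfast_short [{'centre': [0.493, -0.2448, 0.1578], 'confidence': 0.9}]
top holdfast_long_pad []
top holdfast_long_head []
top holdfast_mid [{'centre': [0.5828, -0.0796, 0.1602], 'confidence': 0.65}]
top holdfast_short []
wrist holdfast_long_pad [{'centre': [0.6481, -0.0882, 0.2251], 'confidence': 0.7}]
wrist holdfast_long_head [{'centre': [0.5873, -0.3522, 0.1594], 'confidence': 0.74}]
wrist holdfast_mid [{'centre': [0.503, 0.0264, 0.159], 'confidence': 0.94}]
wrist holdfast_short [{'centre': [0.4937, -0.242, 0.1595], 'confidence': 0.57}]
```

The pad is 65 mm above the bench, on target. One small relieving shift, then I settle and check.

```bash
python3 -m crank '[{"dx":-0.02,"dy":-0.02,"dz":0,"wx":0,"wy":0,"wz":0},{"dx":-0.05,"dy":-0.02,"dz":0,"wx":0,"wy":0,"wz":0},{"dx":-0.05,"dy":-0.02,"dz":0,"wx":0,"wy":0,"wz":0},{"dx":-0.05,"dy":-0.02,"dz":0,"wx":0,"wy":0,"wz":0},{"dx":-0.05,"dy":-0.02,"dz":0,"wx":0,"wy":0,"wz":0},{"dx":-0.05,"dy":-0.02,"dz":0,"wx":0,"wy":0,"wz":0},{"dx":-0.05,"dy":-0.02,"dz":0,"wx":0,"wy":0,"wz":0},{"dx":-0.05,"dy":-0.02,"dz":0,"wx":0,"wy":0,"wz":0},{"dx":-0.05,"dy":-0.02,"dz":0,"wx":0,"wy":0,"wz":0},{"dx":-0.05,"dy":-0.02,"dz":0,"wx":0,"wy":0,"wz":0}]'
python3 - <<'E'
from h import *
import cv2
s=arm.get_state();print(s['force'],s['moment'],s['width'],s['gripper_force'],s['eef_pos'])
im=arm.grab_frame("scene"); cv2.imwrite("pics/s3.png",im[100:340,40:460,::-1])
print(arm.mark_of("scene","holdfast_long_pad"),arm.mark_of("scene","holdfast_long_head"))
E
```

```text
t: 16.4
eef_pos: [0.4988, -0.1095, 0.2716]
ee_rot: [3.142, -0.0, 0.15]
force: [-1.4, -0.4, -5.8]
width: 0.0198
gripper_force: 55.0
[-1.3784734  -0.42620003 -5.75800066] [-0.29185498  0.77167496  0.07619066] 0.0197918194780945 54.99833643436432 [ 0.49880037 -0.10947685  0.27157441]
[{'centre': [0.6463, -0.0827, 0.227], 'confidence': 0.71}] [{'centre': [0.4955, -0.1138, 0.3057], 'confidence': 0.75}]
```

View pics/s3.png

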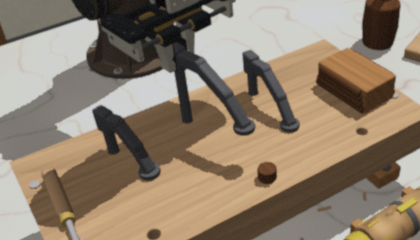

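The holdfast is upright in the gripper with its pad about 66 mm above the bench (crop (243,127)). Residual forces are low and the other things are undisturbed, so I'm handing it in.

```bash
python3 -c "
from station import arm
print(arm.job_done())"
```

```text
the job is handed in; nothing more can be done
None
```

I handed the job in with the longest-armed holdfast still held upright, its shank in the middle hole and its pad about 66 mm above the bench top (about 16 mm above the billet). The last picture showed everything else where it was, but I got no verdict back.

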